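# Unsnap the thick battery pack from its charging cradle

## Task

Two battery packs sit snapped into charging cradles that are screwed to the bench. Pull the thicker pack straight up, firmly enough that its cradle lets go, and stand it upright on its foot in the middle of the flat steel tray, setting it down rather than dropping it. Leave the thinner pack snapped in its own cradle.

Things in the scene. Friction and masses are not known exactly. Their poses are not given: they have to be found in the camera images.
- thick_pack_center (a point): centre of the loose thick black battery pack (0.14-0.26 kg, 82 mm tall), 41 mm above its underside, 47 mm above the bench when snapped in; z up. A block 46 mm thick (x) by 54 mm wide (y) reaches from 15 mm below this point to 41 mm above: grip it across the 46 mm, at or above this point. Below it a neck and a 26 (x) by 36 (y) mm foot, together 26 mm tall, sit in the cradle
- thin_pack_center (a point): the same point of the other, thin black battery pack: like height, width and foot, but its upper block is only 26 mm thick (x). It stays in its cradle
- cradle_thick: grey cradle holding the thick pack, screwed to the bench, 60 (x) by 94 (y) by 31 mm high, well 24 mm deep; origin at the centre of its underside, z up; a pack has its cradle's axes. Sprung balls at the well's y ends hold the foot: it lets go at a straight upward pull of about 10 N, within the first 5 mm; 26 mm of lift clears the well. Either cradle may be on the left
- cradle_thin: the like cradle holding the thin pack, 15 mm or more from the other; origin and axes likewise. (Not listed: the magnifier lamp's upright arm on the left, about 0.6 m ahead of the robot's base and 0.3 m to its left; come to the cradles from the robot's side, short of it)
- tray: flat empty steel tray, fixed to the bench, 218 mm (x) by 168 mm (y), rim 10 mm high, floor 2 mm thick; origin at the centre of its underside on the bench, z up
Mind the look-alikes: they are no part of the job. What is shaped like the cradle_thick but pink is not meant. Leave any purple look-alike of the part that bears thick_pack_center alone.

How it is judged:
By the outcome, as a careful person would: the job done as asked, in the order asked, and still so for the second after the job is handed in, with the robot touching nothing.
It also fails if it takes over 34 s, if anything falls off the work surface, if the arm or the gripper's body presses on something with over 40 N, if the wrist force passes 120 N, or if a joint passes its speed limit or range.

## Robot

A 6-joint arm with a two-finger parallel gripper is mounted at the origin on a cart in front of the work surface, level with it; the furniture and walls round the work are solid. World frame = base frame: x ahead of the robot, y to its left, z up, the work surface at z = 0. Lengths are in m, angles in rad, forces in N, time in s.
With the tool pointing down it reaches from about 0.425 to 0.95 m from the base axis. Payload 3.5 kg.
Tool frame: the origin (TCP) lies at the very end of the fingers, on their centre line; the grasp point (between the pads) lies 19 mm behind it (r.pinch_z is the distance from the TCP to the grasp point, in m); z points along the fingers, y is the line along which they close (so a half turn about z gives the same grasp; the last joint's range is limited). The gripper opens to 85 mm and grips with 20 to 120 N. Pads are 22 mm wide; open, the fingers measure 114 mm over their backs; the gripper's body (76 mm by 85 mm) begins 54 mm behind the grasp point. The pads swing forward as they close: fully open they stand 13 mm farther back than shut.
Start: joints at [1.143, 0.286, 1.577, -0, 1.279, -0.15], TCP at [0.185, 0.649, 0.231] pointing down, gripper open.
Joint ranges: [-2.77, 2.77], [-0.9, 2.22], [0.21, 2.48], [-1.53, 4.67], [0.24, 2.81], [-2.84, 2.84]. Speed limits (rad/s): [2.79, 2.79, 3.14, 3.14, 3.14, 3.14].

## Interface

Orientations are given as a unit quaternion [x, y, z, w].
In Python, from bench import r gives the robot as it stands.
- The arm moves only by the tool drive_tool, never from a script. Its argument "rows" is a list of rows, each a list of 3 entries, a list of its own where there are three numbers: the shift along the world's x, y, z normalised to -1 to 1, where 1 is 1000 mm, then the turn, a rotation vector about the world's x, y, z normalised to -1 to 1, where 1 is 30 degrees, then the opening in per cent of the stroke, from 0 (shut) to 100 (fully open). A call has 1 to 12 rows; each row is the pose to reach, as a shift and turn from the pose commanded when the call began; what a row does not reach only later rows make up. A row lasts 1/12 s, in which the tool goes at most 41.7 mm and 7.16 degrees, less where a joint would pass 70% of its speed; a pose out of reach is approached as far as the arm can. A call with a number of a shift or a turn outside -1 to 1 is refused whole. A call with a gripper value outside its range is refused whole. The fingers move at their own pace and stop on an object; "force" is the grip in N (left out, the last holds). Time passes only in rows, so rows that repeat a pose let the fingers close. It gives the time, the measured TCP pose, the force, the opening and the grip force at its end, in the units of the state.
- r.state(): the state, without advancing time (a new reading comes with each control period).
- r.grab_frame(name): name is "scene" or "top"; returns a dict with "frame" (400x640x3 uint8, red, green, blue), "fx", "fy", "cx", "cy" (pixels), "k1" (the pictures are not rectified: a ray, as slopes to the right and down, at radius r is drawn at 1 + k1 r^2 times it, then the intrinsics apply), "position" and "rotation" of the camera in the world. Camera axes: x right, y down, z forward; pixel columns grow to the right and rows downward; lengths in m; the calibration is good to about 2 mm. A picture is of the moment at which its call begins. There is no depth.
- r.sign_off(): hands the job in; it is judged then, once.
Trained networks look in the newest picture that a camera, given by its name, has taken for a name from the list of things; names that differ only in an ending like _2 or _b are one class to them, and where a whole thing is asked for, a point or a joint stands for the part that bears it (a point fixed in the world has none). Each returns a list of dicts, best first, with "confidence" (0 to 1); they miss things now and then, are a little off and sometimes report something else, mostly with a low value. They report only what shows in the picture. A call takes as long as a camera call. They do not tell look-alikes from the thing itself.
- r.find_in(camera, query): "rect" ([left, top, width, height] in pixels, round what is visible of it).
- r.landmark_of(camera, query): "uv" ([column, row] in pixels: a listed point, or the origin of a listed thing).
The state is a dict: "time": time; "qpos": joint angles; "dq": joint speeds; "effort": joint torques, N m; "position": TCP position; "ee_rot": TCP orientation; "wrist_force": force on the tool from outside, world axes, zero at the start; "moment": the same for the moment, N m; "grip_width": finger opening in m; "grip_force": force on a finger pad.
Only numpy, scipy, OpenCV 4.12 (cv2) and the standard library are available. Lean on these libraries where they do the work, as an engineer would, in place of code of your own. Each camera call takes 0.05 s, during which the arm holds its last target. There are 200 camera calls.

## Working session

There is one attempt and no reset: what is moved stays moved. The work goes in short steps, Python scripts to look and compute and a tool call to move; the robot and the scene stay as the last step left them, time stands still between calls to the robot, and variables do not carry over. Pictures are saved under pics/ and viewed, at most 10 in all, crops included, and the job is handed in when it is done.

Besides the shell and the picture viewer there is one more tool, called after "Emit:" as name(argument=value, ...) on one line, values as JSON. drive_tool: Moves the arm, as the interface text tells. Its arguments: {"type":"object","properties":{"rows":{"type":"array","items":{"type":"array"}},"force":{"type":"number"}},"required":["rows"]}

```bash
mkdir -p pics; cat > h.py <<'E'
import numpy as np, cv2
from bench import r
from scipy.spatial.transform import Rotation as R
def cam(n):
    f=r.grab_frame(n); return f
def Rm(f):
    a=np.array(f["rotation"],float)
    return a if a.shape==(3,3) else R.from_quat(a).as_matrix()
def ray(f,uv):
    d=np.array([(uv[0]-f["cx"])/f["fx"],(uv[1]-f["cy"])/f["fy"]]);u=d.copy()
    for _ in range(20): u=d/(1+f["k1"]*(u@u))
    return np.array(f["position"]),Rm(f)@np.array([u[0],u[1],1])
def at_z(f,uv,z):
    p,d=ray(f,uv); return p+d*(z-p[2])/d[2]
def proj(f,P):
    c=Rm(f).T@(np.array(P)-f["position"]);u=c[:2]/c[2];u=u*(1+f["k1"]*(u@u))
    return np.array([u[0]*f["fx"]+f["cx"],u[1]*f["fy"]+f["cy"]])
def tri(f,a,g,b):
    p,d=ray(f,a);q,e=ray(g,b)
    s=np.linalg.lstsq(np.c_[d,-e],q-p,rcond=None)[0]
    return (p+d*s[0]+q+e*s[1])/2, np.linalg.norm(p+d*s[0]-q-e*s[1])
E
python3 - <<'E'
from h import *
np.set_printoptions(precision=3,suppress=True)
H=dict(thick_pack_center=.047,thin_pack_center=.047,cradle_thick=0,cradle_thin=0,tray=0)
for n in("top","scene"):
    f=cam(n);cv2.imwrite(f"pics/{n}0.png",f["frame"][:,:,::-1])
    print(n,f["position"],f["fx"],f["k1"])
    for q,z in H.items():
        for o in r.landmark_of(n,q)[:4]: print(q,np.array(o["uv"]).round(1),round(o["confidence"],2),at_z(f,o["uv"],z))
print({k:np.round(v,3) for k,v in r.state().items()})
E
```

```text
top [ 0.386 -0.163  0.976] 392.6743619226433 0.0032629967544839746
thick_pack_center [321.8 233.4] 0.72 [ 0.459 -0.17   0.047]
thick_pack_center [335.4 186.4] 0.59 [ 0.571 -0.206  0.047]
thin_pack_center [271.  245.2] 0.7 [ 0.434 -0.05   0.047]
cradle_thick [219.  216.5] 0.79 [0.512 0.086 0.   ]
cradle_thin [269.3 245.2] 0.62 [ 0.437 -0.04   0.   ]
tray [415.5 209.5] 0.88 [ 0.516 -0.406  0.   ]
scene [0.199 0.429 0.547] 418.5541195679209 -0.0539234576989843
thick_pack_center [348.8 223.3] 0.82 [ 0.451 -0.161  0.047]
thick_pack_center [310.2 196.7] 0.81 [ 0.562 -0.208  0.047]
thin_pack_center [333.6 262.7] 0.57 [ 0.43  -0.049  0.047]
cradle_thick [248.4 318.1] 0.79 [0.518 0.087 0.   ]
cradle_thick [328.4 288.1] 0.72 [ 0.431 -0.032  0.   ]
cradle_thick [309.4 214.1] 0.67 [ 0.566 -0.208  0.   ]
cradle_thin [327.8 285.1] 0.69 [ 0.435 -0.038  0.   ]
tray [362.1 174.1] 0.56 [ 0.528 -0.414  0.   ]
{'time': np.float64(0.6), 'qpos': array([ 1.143,  0.286,  1.577,  0.   ,  1.279, -0.15 ]), 'dq': array([-0.   , -0.   ,  0.   , -0.   ,  0.   ,  0.001]), 'effort': array([ -0.   , -40.567, -29.274,  -0.   ,   0.001,  -0.   ]), 'position': array([0.185, 0.649, 0.231]), 'ee_rot': array([0.138, 0.99 , 0.   , 0.   ]), 'wrist_force': array([-0.314,  0.351,  0.006]), 'moment': array([ 0.037, -0.024, -0.017]), 'grip_force': np.float64(0.0), 'grip_width': np.float64(0.085)}
```

View pics/top0.png

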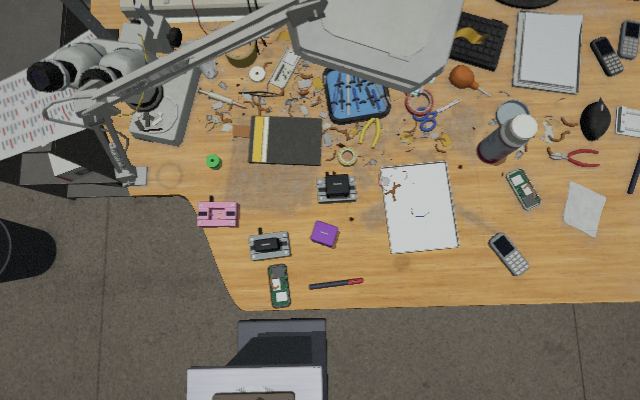

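View pics/scene0.png

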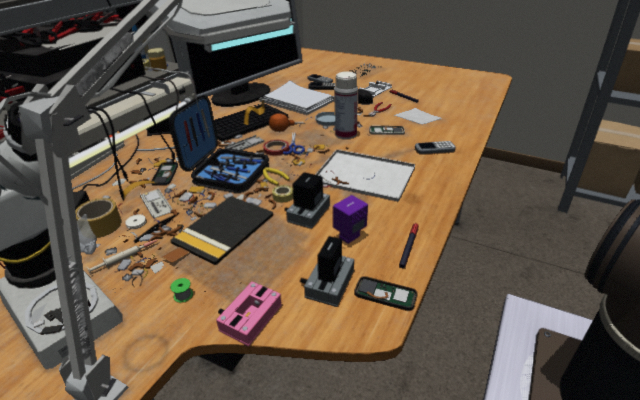

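The top view shows four candidates: a black thick pack in a grey cradle (337,186), a black thin pack in a grey cradle (269,245), a loose purple block (324,234), and an empty pink cradle (218,214). The thick black pack at (337,186) fits, as it is black, in a grey cradle and thicker along x. In the scene view it is at (308,195). The tray is at (420,208). I'll confirm with an enlarged crop.

```bash
python3 - <<'E'
from h import *
np.set_printoptions(precision=4,suppress=True)
f=cam("top");a=f["frame"]
c=[cv2.resize(a[y-30:y+30,x-30:x+30,::-1],(390,390),interpolation=cv2.INTER_CUBIC) for x,y in((337,187),(269,245))]
cv2.imwrite("pics/crop.png",np.hstack(c))
g=a.astype(int).max(2)
sat=a.astype(int).max(2)-a.min(2)
def fit(m,box,z,nm):
    x0,y0,x1,y1=box;k=np.zeros(m.shape,np.uint8);k[y0:y1,x0:x1]=m[y0:y1,x0:x1]
    n,l,s,_=cv2.connectedComponentsWithStats(k);i=1+s[1:,4].argmax()
    q=cv2.boxPoints(cv2.minAreaRect(np.argwhere(l==i)[:,::-1].astype(np.float32)))
    P=np.array([at_z(f,p,z)[:2] for p in q]);e=np.diff(P[[0,1,2]],axis=0)
    print(nm,q.round(1).tolist(),"centre",P.mean(0),"edges",np.linalg.norm(e,axis=1),"dirdeg",np.degrees(np.arctan2(e[:,1],e[:,0])))
fit(g<70,(315,165,360,207),.088,"thick top")
fit((sat<35),(312,165,362,207),.03,"cradle")
fit((g>150)&(sat<60),(372,150,470,262),.005,"tray")
h=cam("scene")
u=r.landmark_of("top","thick_pack_center");v=r.landmark_of("scene","thick_pack_center")
for o in u[:3]:
  for w in v[:3]:
    P,e=tri(f,o["uv"],h,w["uv"]); print(o["uv"],w["uv"],P,e)
u=r.landmark_of("top","tray");v=r.landmark_of("scene","tray");print(tri(f,u[0]["uv"],h,v[0]["uv"]))
for c in("top","scene"): print([(np.round(o["uv"],1),o["confidence"]) for o in r.landmark_of(c,"cradle_thick")], [at_z(f if c=="top" else h,o["uv"],0) for o in r.landmark_of(c,"cradle_thick")])
E
```

```text
thick top [[319.0, 198.0], [319.0, 172.0], [354.0, 172.0], [354.0, 198.0]] centre [ 0.5663 -0.2068] edges [0.0611 0.081 ] dirdeg [ -1.6009 -91.6814]
cradle [[315.70001220703125, 172.60000610351562], [354.29998779296875, 170.1999969482422], [356.20001220703125, 201.10000610351562], [317.70001220703125, 203.5]] centre [ 0.5736 -0.2081] edges [0.0953 0.0771] dirdeg [ -88.0148 -178.9202]
tray [[369.29998779296875, 251.5], [375.0, 158.60000610351562], [472.5, 164.60000610351562], [466.79998779296875, 257.5]] centre [ 0.5207 -0.4185] edges [0.2355 0.2459] dirdeg [ -6.2834 -95.3599]
[324.3, 236.6] [309.7, 194.7] [ 0.4846 -0.1554  0.1055] 0.08450941402488688
[324.3, 236.6] [352.6, 217.4] [ 0.4505 -0.1758  0.0517] 0.0007110173759728875
[336.8, 187.3] [309.7, 194.7] [ 0.5665 -0.2099  0.0501] 0.0037499860627892524
[336.8, 187.3] [352.6, 217.4] [ 0.5248 -0.2237  0.0109] 0.1036854517131032
(array([ 0.5163, -0.4016,  0.0037]), np.float64(0.0074540020093456505))
[(array([333., 192.]), 0.83), (array([220. , 215.4]), 0.79)] [array([ 0.5663, -0.2017,  0.    ]), array([0.5147, 0.0837, 0.    ])]
[(array([250.8, 319.6]), 0.55)] [array([0.5128, 0.0876, 0.    ])]
```

View pics/crop.png

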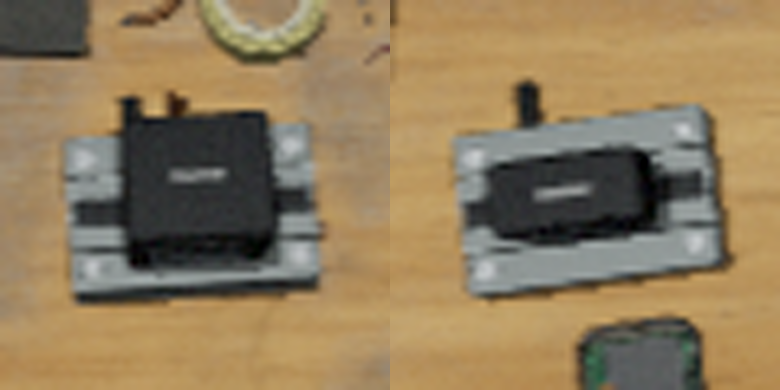

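The crop confirms it. The left one (337,184) is black, in a grey cradle, with a near-square top, so it is the thick pack. The right one is the thin pack. The yaw is about +1.5°. I'll move round the lamp on the robot's side.

Emit:
drive_tool(rows=[[[0.04, -0.07, 0], [0, 0, -0.2], 100], [[0.08, -0.14, 0], [0, 0, -0.4], 100], [[0.11, -0.2, 0], [0, 0, -0.6], 100], [[0.14, -0.26, 0], [0, 0, -0.8], 100], [[0.175, -0.32, 0], [0, 0, -1], 100], [[0.175, -0.32, 0], [0, 0, -1], 100], [[0.175, -0.32, 0], [0, 0, -1], 100], [[0.175, -0.32, 0], [0, 0, -1], 100], [[0.175, -0.32, 0], [0, 0, -1], 100], [[0.175, -0.32, 0], [0, 0, -1], 100]])

```text
time: 1.93
position: [0.3623, 0.3252, 0.2316]
ee_rot: [0.393, 0.92, -0.0, 0.001]
wrist_force: [-1.1, -0.1, -0.6]
grip_width: 0.0855
grip_force: 0.0
```

Emit:
drive_tool(rows=[[[0.02, -0.04, 0], [0, 0, -0.15], 100], [[0.04, -0.08, 0], [0, 0, -0.3], 100], [[0.06, -0.12, 0], [0, 0, -0.45], 100], [[0.08, -0.16, 0], [0, 0, -0.6], 100], [[0.095, -0.2, 0], [0, 0, -0.75], 100], [[0.11, -0.23, 0], [0, 0, -0.9], 100], [[0.115, -0.27, 0], [0, 0, -1], 100], [[0.12, -0.31, 0], [0, 0, -1], 100], [[0.13, -0.35, 0], [0, 0, -1], 100], [[0.14, -0.39, 0], [0, 0, -1], 100], [[0.14, -0.39, 0], [0, 0, -1], 100]])

```text
time: 2.85
position: [0.5015, -0.0664, 0.2319]
ee_rot: [0.617, 0.787, -0.001, 0.002]
wrist_force: [-0.9, -0.3, -0.4]
grip_width: 0.0855
grip_force: 0.0
```

```bash
python3 - <<'E'
from h import *
np.set_printoptions(precision=4,suppress=True)
f=cam("top");h=cam("scene")
s=r.state();print(s["time"],s["position"],s["ee_rot"],s["qpos"],r.pinch_z)
ty=R.from_quat(s["ee_rot"]).as_matrix()[:,1];print("tool y deg",np.degrees(np.arctan2(ty[1],ty[0])))
C=np.array([[128,118],[270,113],[268,237],[130,243]])/6.5+[307,157]-.42
P=np.array([at_z(f,p,.088)[:2] for p in C]);e=np.diff(P,axis=0)
print(P,P.mean(0),np.linalg.norm(e,axis=1),np.degrees(np.arctan2(e[:,1],e[:,0])))
v=np.hstack([cv2.resize(h["frame"][150:250,270:370,::-1],(400,400),interpolation=3),cv2.resize(f["frame"][150:266,365:481,::-1],(400,400),interpolation=3)])
cv2.imwrite("pics/c2.png",v)
E
```

```text
2.95 [ 0.5004 -0.0619  0.2313] [ 0.6163  0.7875  0.0002 -0.0003] [-0.3248 -0.0962  1.9889  0.0006  1.2493 -0.5677] 0.0187
tool y deg 13.903971439795264
[[ 0.5911 -0.184 ]
 [ 0.5914 -0.2346]
 [ 0.5466 -0.2321]
 [ 0.5459 -0.1833]] [ 0.5687 -0.2085] [0.0505 0.0449 0.0488] [-89.6106 176.8348  90.8919]
```

View pics/c2.png

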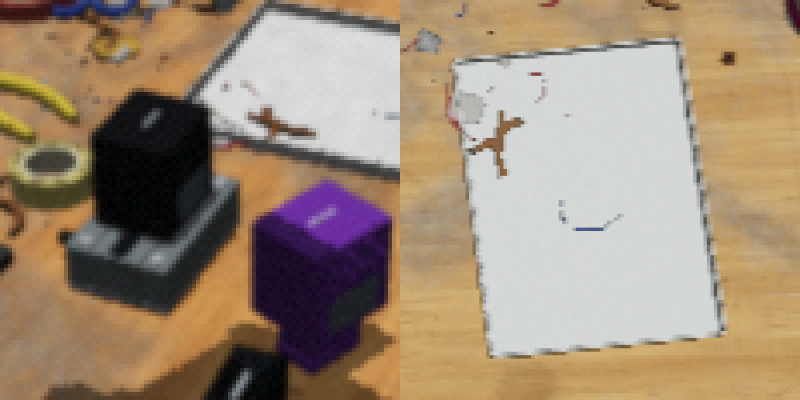

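The thick pack is at about (0.568, −0.209) with yaw about 1°. The tray centre in the top image is at about (419,207), which gives about (0.521, −0.417). I'll go above the pack, then down.

Emit:
drive_tool(rows=[[[0.018, -0.038, 0], [0, 0, -0.15], 100], [[0.035, -0.075, 0], [0, 0, -0.3], 100], [[0.05, -0.11, 0], [0, 0, -0.43], 100], [[0.068, -0.148, 0], [0, 0, -0.43], 100], [[0.068, -0.148, 0], [0, 0, -0.43], 100], [[0.068, -0.148, -0.03], [0, 0, -0.43], 100], [[0.068, -0.148, -0.06], [0, 0, -0.43], 100], [[0.068, -0.148, -0.09], [0, 0, -0.43], 100], [[0.068, -0.148, -0.11], [0, 0, -0.43], 100], [[0.068, -0.148, -0.11], [0, 0, -0.43], 100]])

```text
time: 3.78
position: [0.5649, -0.2045, 0.1154]
ee_rot: [0.699, 0.715, -0.001, -0.006]
wrist_force: [-0.5, 1.1, -0.4]
grip_width: 0.0853
grip_force: 0.0
```

```bash
python3 - <<'E'
from h import *
np.set_printoptions(precision=4,suppress=True)
f=cam("top");h=cam("scene")
s=r.state();print(s["time"],s["position"],s["grip_width"])
print("tool y",R.from_quat(s["ee_rot"]).as_matrix()[:,1])
C=np.array([[455,62],[682,40],[722,333],[490,356]])-[400,0];C=C/3.448+[365,150]-.4
P=np.array([at_z(f,p,.01)[:2] for p in C]);print("tray",P,P.mean(0))
print([at_z(h,o["uv"],.0) for o in r.landmark_of("scene","tray")[:1]])
print("proj grip",proj(h,s["position"]))
v=np.hstack([cv2.resize(h["frame"][110:250,240:380,::-1],(400,400),interpolation=3),cv2.resize(f["frame"][130:230,290:390,::-1],(400,400),interpolation=3)])
cv2.imwrite("pics/c3.png",v)
E
```

```text
3.8833 [ 0.568  -0.2068  0.121 ] 0.0856129580704711
tool y [ 0.9997  0.0227 -0.0013]
tray [[ 0.6235 -0.3231]
 [ 0.6351 -0.4894]
 [ 0.4217 -0.5007]
 [ 0.4099 -0.3365]] [ 0.5226 -0.4124]
[array([ 0.5148, -0.3952,  0.    ])]
proj grip [306.3998 166.0725]
```

View pics/c3.png

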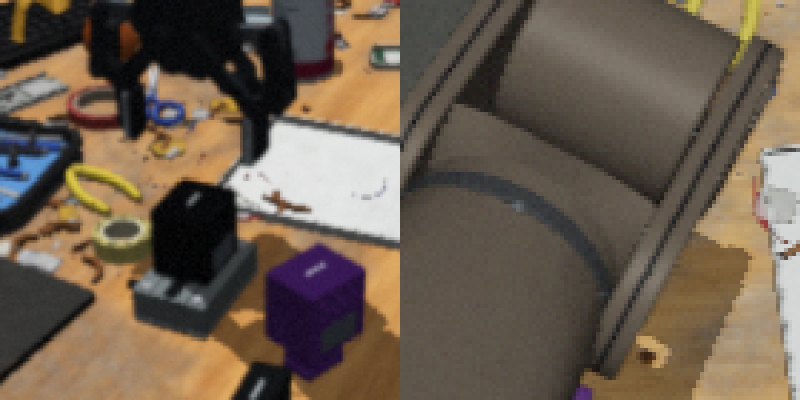

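The fingers straddle the thick pack symmetrically: the tips are at crop (130,135) and (258,160), and the pack top is at (195,200). I'll descend and close gently.

Emit:
drive_tool(rows=[[[0, 0, -0.02], [0, 0, 0], 100], [[0, 0, -0.04], [0, 0, 0], 100], [[0, 0, -0.06], [0, 0, 0], 100], [[0, 0, -0.075], [0, 0, 0], 100], [[0, 0, -0.078], [0, 0, 0], 100], [[0, 0, -0.078], [0, 0, 0], 100], [[0, 0, -0.078], [0, 0, 0], 100]])

```text
time: 4.52
position: [0.5696, -0.2094, 0.0457]
ee_rot: [0.7, 0.714, 0.0, 0.002]
wrist_force: [0.1, 0.2, -0.1]
grip_width: 0.0851
grip_force: 0.0
```

Emit:
drive_tool(rows=[[[0, 0, 0], [0, 0, 0], 60], [[0, 0, 0], [0, 0, 0], 60], [[0, 0, 0], [0, 0, 0], 55], [[0, 0, 0], [0, 0, 0], 50], [[0, 0, 0], [0, 0, 0], 45], [[0, 0, 0], [0, 0, 0], 45], [[0, 0, 0], [0, 0, 0], 45]], force=20)

```text
time: 5.1
position: [0.5688, -0.2093, 0.0445]
ee_rot: [0.7, 0.714, 0.0, 0.001]
wrist_force: [0.3, -0.2, 5.4]
grip_width: 0.0462
grip_force: 21.2
```

The width is 46 mm and the lateral force is negligible, so the grip is centred. I'll firm the grip and pull straight up.

Emit:
drive_tool(rows=[[[0, 0, 0], [0, 0, 0], 20], [[0, 0, 0], [0, 0, 0], 20], [[0, 0, 0], [0, 0, 0], 20], [[0, 0, 0.003], [0, 0, 0], 20], [[0, 0, 0.006], [0, 0, 0], 20], [[0, 0, 0.01], [0, 0, 0], 20], [[0, 0, 0.015], [0, 0, 0], 20], [[0, 0, 0.022], [0, 0, 0], 20], [[0, 0, 0.03], [0, 0, 0], 20], [[0, 0, 0.04], [0, 0, 0], 20], [[0, 0, 0.05], [0, 0, 0], 20], [[0, 0, 0.05], [0, 0, 0], 20]], force=60)

```text
time: 6.1
position: [0.5695, -0.2098, 0.0969]
ee_rot: [0.7, 0.714, 0.001, 0.002]
wrist_force: [-0.0, -0.6, -1.5]
grip_width: 0.0452
grip_force: 64.1
```

```bash
python3 - <<'E'
from h import *
np.set_printoptions(precision=4,suppress=True)
h=cam("scene")
s=r.state();print(s["time"],s["position"],s["grip_width"],s["wrist_force"],s["grip_force"],R.from_quat(s["ee_rot"]).as_matrix()[:,2])
cv2.imwrite("pics/c4.png",cv2.resize(h["frame"][100:300,240:440,::-1],(600,600),interpolation=3))
E
```

```text
6.15 [ 0.5691 -0.2095  0.0958] 0.04523330520362269 [-0.5489  0.9011 -1.9294] 64.08538341522217 [ 0.003 -0.002 -1.   ]
```

View pics/c4.png

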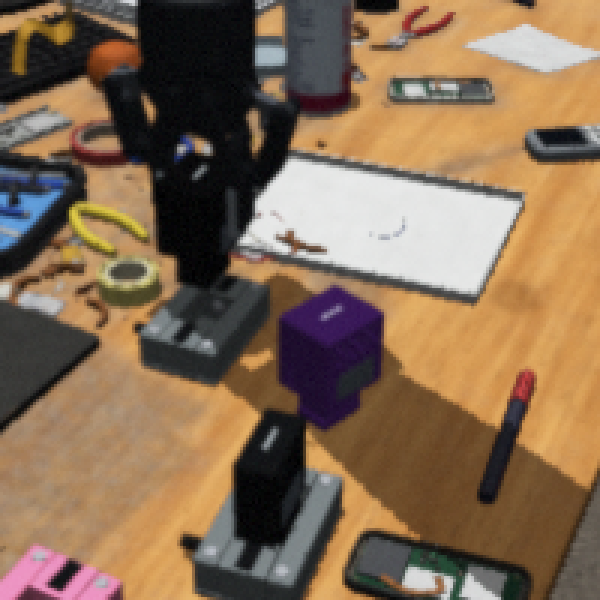

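The picture shows the thick pack lifted clear of its cradle (foot at crop (203,270)), with the thin pack still snapped in at (270,480). I'll carry it to the tray centre.

Emit:
drive_tool(rows=[[[0, -0.005, 0.008], [0, 0, 0], 20], [[-0.003, -0.018, 0.015], [0, 0, 0], 20], [[-0.008, -0.038, 0.02], [0, 0, 0], 20], [[-0.014, -0.063, 0.02], [0, 0, 0], 20], [[-0.02, -0.09, 0.02], [0, 0, 0], 20], [[-0.026, -0.118, 0.02], [0, 0, 0], 20], [[-0.032, -0.146, 0.02], [0, 0, 0], 20], [[-0.038, -0.17, 0.02], [0, 0, 0], 20], [[-0.042, -0.188, 0.02], [0, 0, 0], 20], [[-0.045, -0.199, 0.02], [0, 0, 0], 20], [[-0.045, -0.203, 0.02], [0, 0, 0], 20], [[-0.045, -0.203, 0.02], [0, 0, 0], 20]])

```text
time: 7.15
position: [0.5228, -0.4126, 0.1133]
ee_rot: [0.7, 0.714, 0.0, -0.0]
wrist_force: [-0.7, 0.5, -0.8]
grip_width: 0.0459
grip_force: 64.0
```

Emit:
drive_tool(rows=[[[0, 0, -0.005], [0, 0, 0], 20], [[0, 0, -0.015], [0, 0, 0], 20], [[0, 0, -0.027], [0, 0, 0], 20], [[0, 0, -0.039], [0, 0, 0], 20], [[0, 0, -0.049], [0, 0, 0], 20], [[0, 0, -0.056], [0, 0, 0], 20], [[0, 0, -0.06], [0, 0, 0], 20], [[0, 0, -0.06], [0, 0, 0], 20], [[0, 0, -0.06], [0, 0, 0], 20]])

```text
time: 7.9
position: [0.5231, -0.4119, 0.0532]
ee_rot: [0.7, 0.714, -0.0, -0.0]
wrist_force: [0.4, 0.5, -1.2]
grip_width: 0.0457
grip_force: 64.0
```

```bash
python3 - <<'E'
from h import *
np.set_printoptions(precision=4,suppress=True)
h=cam("scene")
s=r.state();print(s["time"],s["position"],s["grip_width"],s["wrist_force"],s["grip_force"],R.from_quat(s["ee_rot"]).as_matrix()[:,2])
cv2.imwrite("pics/c5.png",cv2.resize(h["frame"][80:230,290:440,::-1],(600,600),interpolation=3))
E
```

```text
7.95 [ 0.5234 -0.4122  0.0538] 0.04552617830197438 [ 0.721  -0.2665 -0.8629] 64.01620745658875 [ 0.0007 -0.0007 -1.    ]
```

View pics/c5.png

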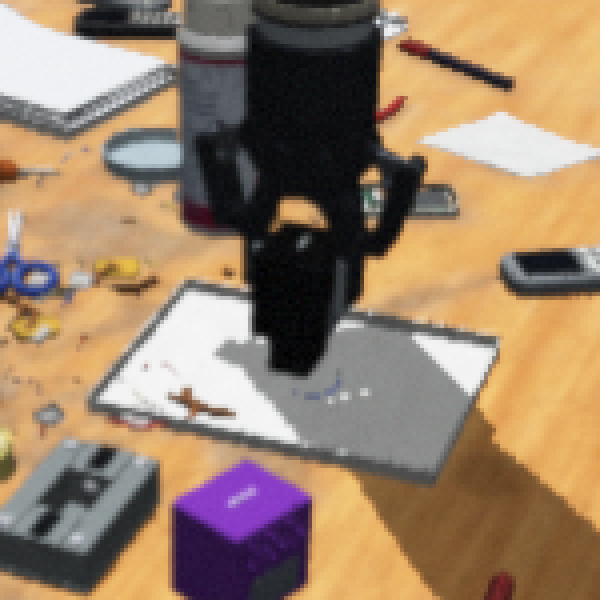

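The pack hangs upright over the middle of the tray, with its foot at crop (290,370). I'll lower it slowly until it makes contact.

Emit:
drive_tool(rows=[[[0, 0, -0.003], [0, 0, 0], 20], [[0, 0, -0.006], [0, 0, 0], 20], [[0, 0, -0.008], [0, 0, 0], 20], [[0, 0, -0.01], [0, 0, 0], 20], [[0, 0, -0.011], [0, 0, 0], 20], [[0, 0, -0.011], [0, 0, 0], 20]])

```text
time: 8.45
position: [0.5229, -0.4117, 0.0419]
ee_rot: [0.7, 0.714, 0.0, -0.0]
wrist_force: [-0.8, 0.8, -2.0]
grip_width: 0.045
grip_force: 64.0
```

Emit:
drive_tool(rows=[[[0, 0, -0.0005], [0, 0, 0], 20], [[0, 0, -0.001], [0, 0, 0], 20], [[0, 0, -0.0015], [0, 0, 0], 20], [[0, 0, -0.0015], [0, 0, 0], 20]])

```text
time: 8.78
position: [0.5231, -0.4119, 0.0408]
ee_rot: [0.7, 0.714, -0.0, -0.0]
wrist_force: [-0.1, -0.5, -2.1]
grip_width: 0.0452
grip_force: 64.0
```

Not yet in contact (−2 N is the pack's weight), so I'll continue in 0.5 mm steps.

Emit:
drive_tool(rows=[[[0, 0, -0.0005], [0, 0, 0], 20], [[0, 0, -0.001], [0, 0, 0], 20], [[0, 0, -0.001], [0, 0, 0], 20]])

```text
time: 9.03
position: [0.5232, -0.412, 0.0405]
ee_rot: [0.7, 0.714, -0.0, 0.0]
wrist_force: [-1.7, 0.7, 2.7]
grip_width: 0.0455
grip_force: 64.4
```

Emit:
drive_tool(rows=[[[0, 0, -0.0005], [0, 0, 0], 20], [[0, 0, -0.001], [0, 0, 0], 20], [[0, 0, -0.001], [0, 0, 0], 20]])

```text
time: 9.28
position: [0.5232, -0.412, 0.0405]
ee_rot: [0.7, 0.714, -0.0, -0.0]
wrist_force: [-2.3, 2.9, 6.8]
grip_width: 0.0455
grip_force: 64.9
```

Contact. Now I'll ease the grip, open and withdraw straight up.

Emit:
drive_tool(rows=[[[0, 0, 0.0005], [0, 0, 0], 50], [[0, 0, 0.0005], [0, 0, 0], 54], [[0, 0, 0.0005], [0, 0, 0], 57], [[0, 0, 0.0005], [0, 0, 0], 62], [[0, 0, 0.0005], [0, 0, 0], 70], [[0, 0, 0.0005], [0, 0, 0], 85], [[0, 0, 0.0005], [0, 0, 0], 100], [[0, 0, 0.0005], [0, 0, 0], 100], [[0, 0, 0.0005], [0, 0, 0], 100], [[0, 0, 0.0005], [0, 0, 0], 100]], force=20)

```text
time: 10.12
position: [0.5231, -0.4119, 0.0393]
ee_rot: [0.7, 0.714, 0.0, 0.0]
wrist_force: [0.2, -0.0, -0.9]
grip_width: 0.0854
grip_force: 0.0
```

Emit:
drive_tool(rows=[[[0, 0, 0.008], [0, 0, 0], 100], [[0, 0, 0.02], [0, 0, 0], 100], [[0, 0, 0.04], [0, 0, 0], 100], [[0, 0, 0.06], [0, 0, 0], 100], [[0, 0, 0.08], [0, 0, 0], 100], [[0, 0, 0.11], [0, 0, 0], 100], [[0, 0, 0.14], [0, 0, 0], 100], [[0, 0, 0.15], [0, 0, 0], 100], [[0, 0, 0.15], [0, 0, 0], 100]])

```text
time: 10.87
position: [0.5249, -0.4137, 0.1954]
ee_rot: [0.7, 0.714, -0.0, 0.005]
wrist_force: [0.7, -0.6, 0.7]
grip_width: 0.0854
grip_force: 0.0
```

```bash
python3 - <<'E'
from h import *
np.set_printoptions(precision=4,suppress=True)
h=cam("scene")
s=r.state();print(s["time"],s["position"],s["grip_width"],s["wrist_force"])
for o in r.landmark_of("scene","thick_pack_center")+r.landmark_of("scene","thin_pack_center"): print(o,at_z(h,o["uv"],.043))
cv2.imwrite("pics/c6.png",cv2.resize(h["frame"][80:300,250:470,::-1],(600,600),interpolation=3))
E
```

```text
10.9167 [ 0.5238 -0.4126  0.1919] 0.08508949358615282 [-0.1627  0.4603  0.2234]
{'uv': [352.7, 219.6], 'confidence': 0.86} [ 0.4515 -0.18    0.043 ]
{'uv': [365.6, 161.6], 'confidence': 0.75} [ 0.517  -0.4057  0.043 ]
{'uv': [331.1, 264.9], 'confidence': 0.65} [ 0.4328 -0.046   0.043 ]
```

View pics/c6.png

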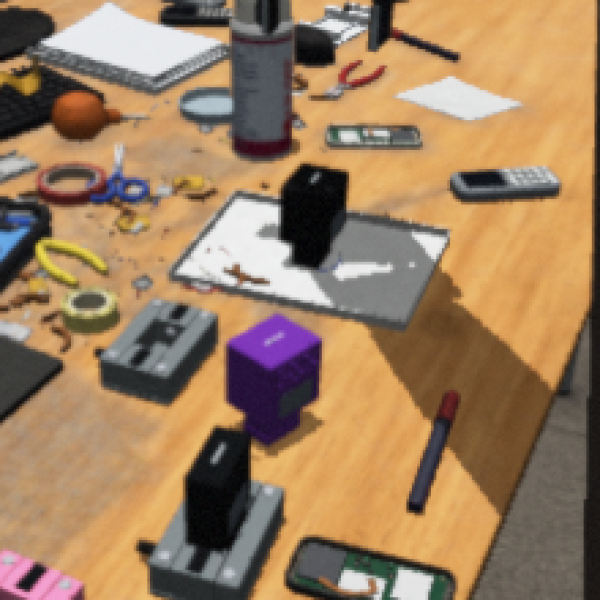

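The thick pack stands upright in the middle of the tray (crop (313,215)). The thin pack is still in its cradle at (220,490), and the gripper is clear.

```bash
python3 -c "
from bench import r
print(r.sign_off())"
```

```text
the job is handed in; nothing more can be done
None
```

The thick pack stands upright in the middle of the tray, set down rather than dropped; the thin pack is still snapped in its cradle, and the job was handed in at about 11 s.

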